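Seat a keyed work holder in the engraving block and hold it down

ROBOT

A 7-joint arm with a two-finger parallel gripper is mounted at the origin on the work surface. World frame = base frame: x ahead of the robot, y to its left, z up, the work surface at z = 0. Lengths are in m, angles in rad, forces in N, time in s.
With the tool pointing down it reaches from about 0.35 to 0.9 m from the base axis. Payload 7.2 kg.
Tool frame: the origin (TCP) lies on the centre line of the jaws, within the pads' length; the fingertips stand 8 mm ahead of it and the grasp point (between the pads) lies 11 mm behind it; z points along the fingers, y is the direction in which the jaws open and shut (so a half turn about z gives the same grasp; the last joint's range is limited). The gripper opens to 88 mm and grips with 3 to 60 N. Pads are 20 mm wide; open, the fingers measure 115 mm over their backs; the gripper's body (75 mm by 178 mm) begins 61 mm behind the grasp point.
Start: joints at [1.189, 0.411, -0.013, 1.596, 0.006, 1.134, -0.082], TCP at [0.193, -0.594, 0.209] pointing down, gripper open.
Joint ranges: [-2.95, 2.95], [-0.29, 1.99], [-1.47, 1.44], [0.14, 2.54], [-1.03, 4.17], [0.13, 1.85], [-2.86, 2.86]. Speed limits (rad/s): [2.39, 2.39, 3.01, 3.01, 3.14, 3.14, 3.14].

INTERFACE

Orientations are given as a unit quaternion [x, y, z, w].
In Python, from rig import env gives the robot as it stands.
- The arm moves only by the tool jog_arm, never from a script. Its argument "deltas" is a list of rows, each a list of 3 entries, a list of its own where there are three numbers: the opening, from 0 (shut) to 1 (fully open), then the shift along the tool's x, y, z in cm, then the turn, a rotation vector about the tool's x, y, z in rad. A call has 1 to 20 rows; each row shifts and turns the pose as measured when the row begins, along the tool's axes as they then stand; what a row does not reach is not made up. A row lasts 1/8 s, in which the tool goes at most 62.5 mm and 10.7 degrees, less where a joint would pass 70% of its speed; a pose out of reach is approached as far as the arm can. A call with a gripper value outside its range is refused whole. The fingers move at their own pace and stop on an object; "squeeze" is the grip in N (left out, the last holds). Time passes only in rows, so rows that do not move let the fingers close. It gives the time, the measured TCP pose, the force and the opening at its end, in the units of the state.
- env.state(): the state, without advancing time (a new reading comes with each control period).
- env.grab_frame(name): name is "side" or "top" or "wrist"; returns (picture, depth): 384x512x3 uint8, red, green, blue; 384x512 float32, m along the optical axis (not along the pixel's ray), 0 where there is no reading.
- env.camera_info(name): a dict with "fov_y" (degrees; the focal length in pixels is half the picture's height over the tangent of half this angle, whatever the lens; pixels are square), "cx", "cy" (the principal point, pixels), "R" (3x3) and "t" (3): a world point X has camera coordinates R X + t; the wrist camera has in their place "mount" (4x4, takes a point from camera to tool coordinates, whose origin is the TCP and whose axes are the flange's). Camera axes: x right, y down, z forward; pixel columns grow to the right and rows downward; lengths in m; the calibration is good to about 2 mm. A picture is of the moment at which its call begins: read the wrist's pose just before it. camera_info takes no time and is no camera call.
- env.close_job(): hands the job in, once; it reports no verdict.
The state is a dict: "time_s": time; "joint_pos": joint angles; "joint_velocities": joint speeds; "joint_efforts": joint torques, N m; "eef_pos": TCP position; "eef_rot": TCP orientation; "ft_force": force on the tool from outside, world axes, zero at the start; "wrist_torque": the same for the moment, N m; "grip_width": finger opening in m.
Only numpy, scipy, OpenCV 4.12 (cv2) and the standard library are available. Lean on these libraries where they do the work, as an engineer would, in place of code of your own. Each camera call takes 0.05 s, during which the arm holds its last target.

TASK

Take the work holder with the square black grip out of the tool rack and push its keyed shank into the hub of the engraving block, turning it until the key slips into the keyway, then keep pushing against the spring ejector until the collar sits flush on the hub. Finish while still gripping the holder and holding it fully home, so that the setter can tighten the lock screw; leave the other tools in the rack and everything else on the bench where they are.

Things in the scene. Friction and masses are not known exactly. Their poses are not given: they have to be found in the camera images.
- holder_grip (a point): Centre of the square black grip (24 x 24 mm, 44 mm high, faces square to x and y) of the loose 0.2 to 0.33 kg work holder, upright in one of the rack holes. Axes: z up along the shank, x towards the key. A 38 mm round collar, 22 to 28 mm under this point, rests on the rack. A brass disc and set stone end 36 mm above this point. Orange stripes on disc, grip and collar show the key's side.
- holder_tip (a point): Lower end of the holder's 16 mm diameter steel shank, on its axis, 78 mm under the grip centre; same axes. The lowest 6 mm taper to 10 mm diameter.
- holder_key (a point): Middle of the lower end of the holder's brass key, 10 mm out from the axis on the +x side, 16 mm above the shank's lower end (62 mm under the grip centre). The key is 5 mm wide, 30 mm long (up and down), and reaches 12.5 mm from the axis.
- holder_collar (a point): Centre of the underside of the holder's collar, 28 mm under the grip centre; same axes.
- hub_mouth (a point): Centre of the bore's mouth in the top face of the engraving block's octagonal steel hub (68 mm across flats). z up along the bore, x towards the keyway. Bore 18.4 mm in diameter; keyway 7.4 mm wide, reaching 15 mm from the axis on the +x side, full depth. The ejector's top lies 42 mm below the mouth when free; with the collar flush on the hub the shank's end is 50 mm below the mouth.
- hub_mark (a point): Orange line on the hub's top face, continued down its side, that marks the keyway's side: 28 mm from the bore axis along +x.
- block: The fixed, heavy engraving block: round blue foot of 120 mm diameter, steel hub above it, 90 mm high in all, a small brass lock screw out of its -x side. Origin at the centre of its underside on the bench, 90 mm under the hub mouth, same axes as the hub mouth.
- ejector (a joint): Travel of the brass spring ejector at the bottom of the bore, in m: 0 free, 0.008 when the holder is fully home (stop at 0.012). It pushes back up with 6 N at first and about 11 N when the holder is home, more than the holder's weight, so a released holder is lifted about 8 mm.
- rack: Fixed light wooden tool rack, 85 x 235 mm, 65 mm high; origin at the centre of its underside. Three through holes of 28 mm diameter lie along its y axis at -72, 0 and +72 mm; each holds one tool by its collar. Which tool is in which hole varies.
- wood_tool: Bystander in the rack: loose tool with a round turned wooden handle (26 mm diameter, top 102 mm above its lower end), collar and plain shank; origin at the shank's lower end.
- blue_tool: Bystander in the rack: loose tool with a round blue handle (22 mm diameter) and thin steel pin (top 100 mm above its lower end), collar and plain shank; origin at the shank's lower end.
- jar: Bystander: loose closed jar, 48 mm diameter, 60 mm high; origin under its centre.
- tin: Bystander: loose flat brass tin, 60 mm diameter, 22 mm high; origin under its centre.
- hammer: Bystander: loose hammer lying on the bench, 220 mm long.
- driver: Bystander: loose screwdriver lying on the bench, 170 mm long.
- loupe: Bystander: loose black eye loupe, 38 mm diameter, 26 mm high; origin under its centre.
Not all that is in view belongs to the job. What is shaped like the part that bears holder_grip but green or pink is not meant.

How it is judged:
On the way, in this order (a step that is already met when the one before it is completed fails the run):
1. the holder is held by the fingers with its shank drawn wholly out of the rack (z of holder_tip in the frame of rack above 0.068 m and contact force between holder and the fingers above 1 N), for 0.1 s.
2. the shank is in the hub with its key in the keyway (z of holder_tip in the frame of hub_mouth below -0.022 m and horizontal distance between holder_tip and hub_mouth below 0.004 m and x of holder_key in the frame of hub_mouth above 0.006 m and y of holder_key in the frame of hub_mouth between -0.004 and 0.004 m), for 0.1 s.
At the end, for the whole second after the job is handed in: The collar is within 2.5 mm of flush on the hub and within 4 mm of its axis, upright within 4 degrees, the key in the keyway (within 4 mm sideways of its middle), the ejector pressed in by more than 5.5 mm, and the fingers still grip the holder at its square grip (contact over 3 N), at rest (z of holder_collar in the frame of hub_mouth below 0.0025 m and horizontal distance between holder_collar and hub_mouth below 0.004 m and angle between holder_tip's own z axis and vertical below 0.07 rad and x of holder_key in the frame of hub_mouth above 0.006 m and y of holder_key in the frame of hub_mouth between -0.004 and 0.004 m and value of joint ejector above 0.0055 m and linear speed of holder below 0.02 m/s and contact force between holder and the fingers above 3 N and distance between the grasp point and holder_grip below 0.035 m); the arm keeps its last pose, push and grip.
It fails at once if another tool in the rack is moved by more than 30 mm (distance of any of wood_tool, blue_tool from where it was at the start of the episode above 0.03 m).
It fails at once if a thing on the bench (jar, tin, hammer, driver, loupe) is moved by more than 30 mm (distance of any of jar, tin, hammer, driver, loupe from where it was at the start of the episode above 0.03 m).
It also fails if it takes over 45 s, if anything falls off the work surface, if the arm or the gripper's body presses on something with over 40 N, if the wrist force passes 120 N, or if a joint passes its speed limit or range.

## Working session

There is one attempt and no reset: what is moved stays moved. The work goes in short steps, Python scripts to look and compute and a tool call to move; the robot and the scene stay as the last step left them, time stands still between calls to the robot, and variables do not carry over. Pictures are saved under pics/ and viewed, and the job is handed in when it is done.

Besides the shell and the picture viewer there is one more tool, called after "Request:" by a JSON object that holds its "op" and its "data". jog_arm: Moves the arm, as the interface text tells. Its arguments: {"type":"object","properties":{"deltas":{"type":"array","items":{"type":"array"}},"squeeze":{"type":"number"}},"required":["deltas"]}

```bash
ls; mkdir -p pics
python3 - <<'E'
from rig import env
import cv2,pickle
d={}
for n in ["top","side","wrist"]:
    s=env.state()
    p,z=env.grab_frame(n); c=env.camera_info(n); d[n]=(p,z,c,s)
    cv2.imwrite(f"pics/{n}0.png",p[:,:,::-1]); print(n,c)
pickle.dump(d,open("d0.pkl","wb"))
print(env.state())
E
```

```text
pics
top {'fov_y': 57.698453085147484, 'cx': 261.17633908390707, 'cy': 191.8218963828314, 'R': array([[-0.01317551, -0.99928372, -0.03547475],
       [-0.98331006,  0.01938694, -0.18090183],
       [ 0.18146   ,  0.0324992 , -0.98286117]]), 't': array([-0.00329387,  0.58989477,  1.00256828])}
side {'fov_y': 45.03668113439285, 'cx': 254.8954258276118, 'cy': 189.2734496608757, 'R': array([[-0.87967803, -0.47489733, -0.02528039],
       [-0.26021681,  0.52514615, -0.81025227],
       [ 0.39806254, -0.70618273, -0.58553579]]), 't': array([0.474204  , 0.24193999, 1.21240803])}
wrist {'fov_y': 58.314548375850684, 'cx': 255.01117099822184, 'cy': 191.9790716767258, 'mount': array([[ 7.93536058e-04, -9.58168666e-01, -2.86203035e-01,
         7.92822217e-02],
       [ 9.99999678e-01,  7.27122128e-04,  3.38326822e-04,
        -6.74267420e-04],
       [-1.16069599e-04, -2.86203212e-01,  9.58168935e-01,
        -1.75745889e-01],
       [ 0.00000000e+00,  0.00000000e+00,  0.00000000e+00,
         1.00000000e+00]])}
{'time_s': 0.15, 'joint_pos': array([ 1.18879079,  0.41168829, -0.01272499,  1.59680289,  0.00561127,
        1.13428906, -0.08220623]), 'joint_velocities': array([ 1.65517513e-03, -2.81173887e-03, -2.01734146e-04, -3.90681104e-03,
        3.14660024e-06,  1.66343804e-03, -9.44134694e-04]), 'joint_efforts': array([ 1.06160602e-03, -5.88335681e+01,  6.42628446e-01, -2.91290689e+01,
       -5.36228763e-02,  1.58653397e-02,  7.25943482e-05]), 'eef_pos': array([ 0.19278219, -0.59412974,  0.20853959]), 'eef_rot': array([ 9.87713185e-01,  1.56276464e-01, -1.31792165e-04, -5.60649261e-04]), 'ft_force': array([0.69587121, 0.90219997, 0.4392369 ]), 'wrist_torque': array([ 0.06259638, -0.025905  , -0.02066911]), 'grip_width': 0.08784166000092793}
```

View pics/top0.png

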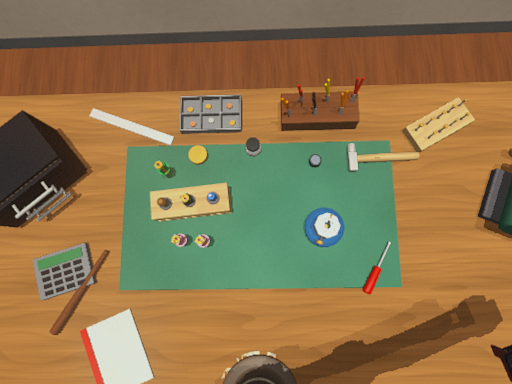

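View pics/side0.png

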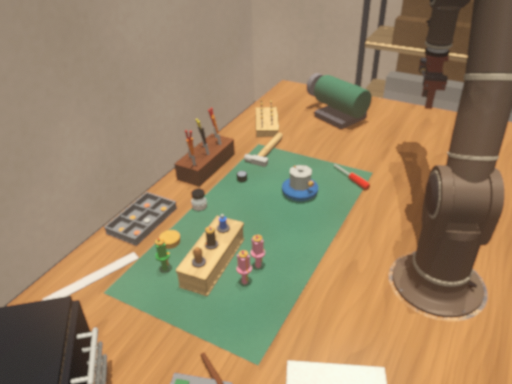

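View pics/wrist0.png

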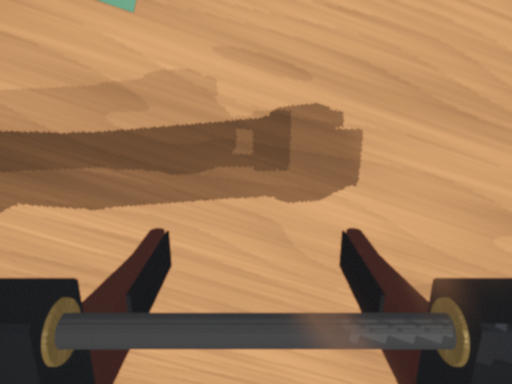

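The top view shows the rack at about (190,201). The middle tool, at about (186,200), looks like the black-grip one. The block is at (325,227), and the green and pink decoys stand apart from the rack. Next I'll enlarge these areas and measure them.

```bash
cat > h.py <<'E'
import numpy as np
from scipy.spatial.transform import Rotation as Ro
def f(c): return 192/np.tan(np.radians(c['fov_y']/2))
def ext(c,s):
    if 'R' in c: return c['R'],c['t']
    T=np.eye(4);T[:3,:3]=Ro.from_quat(s['eef_rot']).as_matrix();T[:3,3]=s['eef_pos']
    M=np.linalg.inv(T@c['mount']); return M[:3,:3],M[:3,3]
def at_z(c,u,v,zw,s=None):
    R,t=ext(c,s);d=R.T@np.array([(u-c['cx'])/f(c),(v-c['cy'])/f(c),1.]);o=-R.T@t
    return o+d*(zw-o[2])/d[2]
def depthpt(c,u,v,Z,s=None):
    R,t=ext(c,s);return R.T@(np.array([(u-c['cx'])/f(c)*Z,(v-c['cy'])/f(c)*Z,Z])-t)
def proj(c,X,s=None):
    R,t=ext(c,s);p=R@np.array(X)+t;return p[:2]/p[2]*f(c)+[c['cx'],c['cy']]
E
python3 - <<'E'
import pickle,cv2,numpy as np
from h import *
d=pickle.load(open("d0.pkl","rb"))
p=d['top'][0][:,:,::-1]
a=cv2.resize(p[175:225,140:240],None,fx=8,fy=8,interpolation=cv2.INTER_CUBIC)
cv2.imwrite("pics/rack.png",a)
b=cv2.resize(p[200:250,295:355],None,fx=10,fy=10,interpolation=cv2.INTER_CUBIC)
cv2.imwrite("pics/blk.png",b)
c=cv2.resize(d['side'][0][150:300,170:330,::-1],None,fx=5,fy=4,interpolation=cv2.INTER_CUBIC)[:600]
cv2.imwrite("pics/sidec.png",c)
c,z=d['top'][2],d['top'][1]
for u,v in [(186,199),(162,203),(212,197),(327,224),(335,240),(190,210)]:
    print(u,v,z[v,u],depthpt(c,u,v,z[v,u]).round(3))
E
```

```text
186 199 0.9904571 [0.561 0.199 0.122]
162 203 1.0012975 [0.552 0.271 0.112]
212 197 1.0071939 [0.568 0.128 0.104]
327 224 1.0385537 [ 0.49  -0.208  0.047]
335 240 1.0416539 [ 0.443 -0.231  0.034]
190 210 1.0389626 [0.536 0.2   0.069]
```

View pics/rack.png

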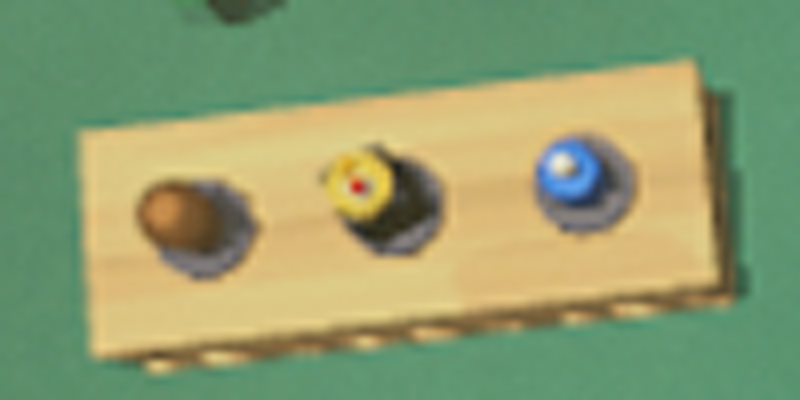

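View pics/blk.png

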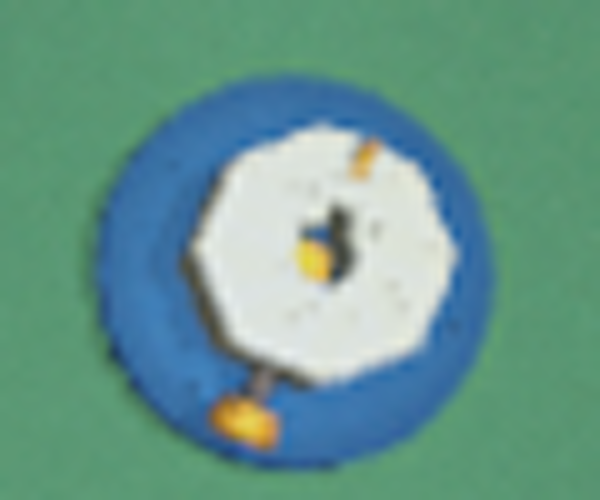

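View pics/sidec.png

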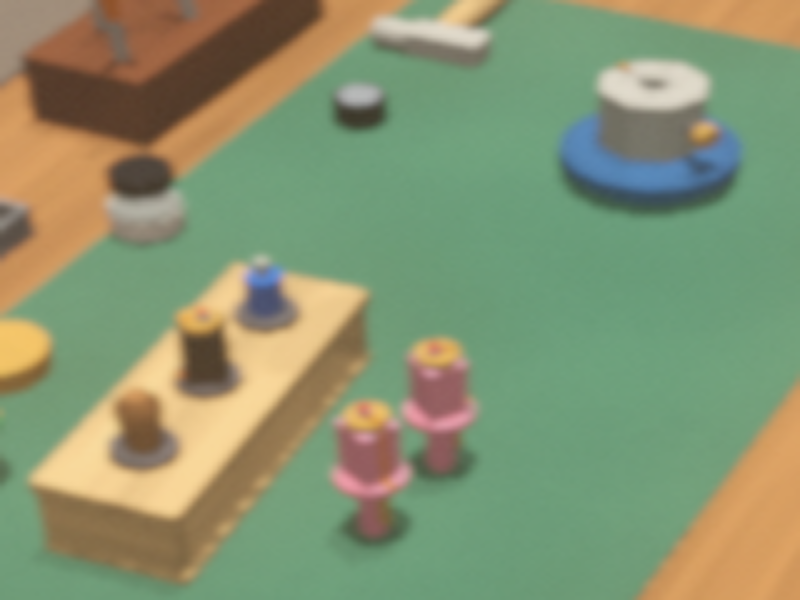

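```bash
cat >> h.py <<'E'
def plan(s,target,yaw=None):
    "delta in tool frame cm, and yaw turn about tool z"
    R=Ro.from_quat(s['eef_rot']).as_matrix()
    d=R.T@(np.array(target)-s['eef_pos'])*100
    cy=np.arctan2(R[1,0],R[0,0])
    # level: rotvec to reach tool pointing down w/ yaw
    y=cy if yaw is None else yaw
    Rt=np.array([[np.cos(y),np.sin(y),0],[np.sin(y),-np.cos(y),0],[0,0,-1.]])
    return d.round(2),Ro.from_matrix(R.T@Rt).as_rotvec().round(4),cy
E
python3 - <<'E'
import pickle
from h import *
from rig import env
d=pickle.load(open("d0.pkl","rb"))
c=d['top'][2]
hub=at_z(c,327,225.5,.09); mark=at_z(c,331.5,215.8,.09); g=at_z(c,184.6,198.1,.129)
print(hub,mark,g, np.arctan2(*(mark-hub)[1::-1]))
s=env.state()
print(plan(s,[hub[0],hub[1],.2]),plan(s,[g[0],g[1],.22]))
E
```

```text
[ 0.48161561 -0.20088424  0.09      ] [ 0.5091799  -0.21502029  0.09      ] [0.56210908 0.20112988 0.129     ] -0.4738664330791484
(array([ 39.61, -28.49,   0.88]), array([-0.0011,  0.0001, -0.    ]), np.float64(0.3138394306687357)) (array([ 59.68, -64.24,  -1.08]), array([-0.0011,  0.0001, -0.    ]), np.float64(0.3138394306687357))
```

Request:
{"op": "jog_arm", "data": {"deltas": [[1,[4.4,-3.2,0],[0,0,0]],[1,[4.4,-3.2,0],[0,0,0]],[1,[4.4,-3.2,0],[0,0,0]],[1,[4.4,-3.2,0],[0,0,0]],[1,[4.4,-3.2,0],[0,0,0]],[1,[4.4,-3.2,0],[0,0,0]],[1,[4.4,-3.2,0],[0,0,0]],[1,[4.4,-3.2,0],[0,0,0]],[1,[4.4,-3.2,0],[0,0,0]],[1,[0,0,0],[0,0,0]]]}}

```text
time_s: 1.4
eef_pos: [0.4881, -0.1855, 0.2064]
eef_rot: [0.988, 0.155, -0.001, -0.001]
ft_force: [-0.2, 0.3, -0.5]
grip_width: 0.0879
```

Run:
```python
import pickle,cv2
from h import *
from rig import env
s=env.state(); p,z=env.grab_frame("wrist"); c=env.camera_info("wrist")
pickle.dump((p,z,c,s),open("w1.pkl","wb"))
cv2.imwrite("pics/w1.png",cv2.resize(p[:,:,::-1],None,fx=1.5,fy=1.5,interpolation=cv2.INTER_CUBIC))
print(proj(c,[.4816,-.2009,.09],s)*1.5, s['joint_pos'])
```

```text
[405.47199051 292.49131285] [ 0.50531324  0.25793528 -0.28038403  1.83071892  0.07831964  1.06630127
 -1.06356131]
```

View pics/w1.png

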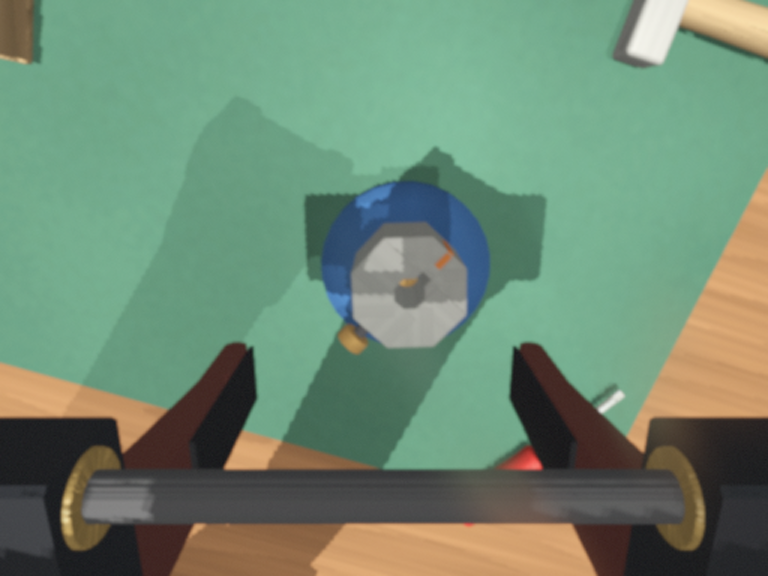

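Run:
```python
import pickle,cv2
p,z,c,s=pickle.load(open("w1.pkl","rb"))
cv2.imwrite("pics/w1c.png",cv2.resize(p[140:240,225:325,::-1],None,fx=6,fy=6,interpolation=cv2.INTER_CUBIC))
```

```text
(no output)
```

View pics/w1c.png

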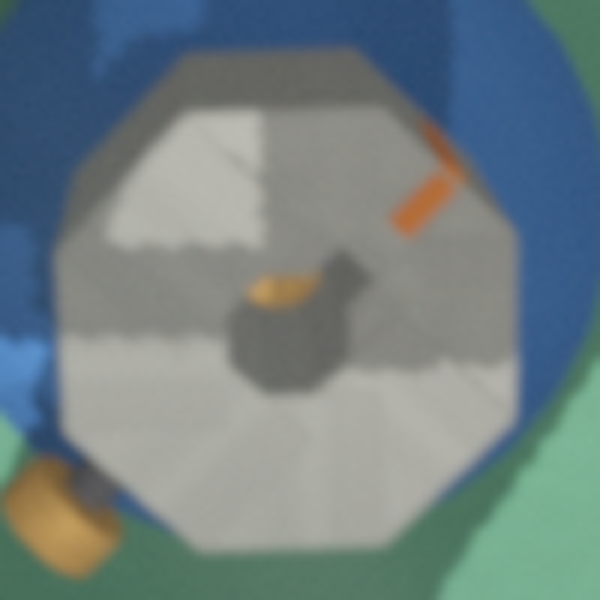

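Run:
```python
import pickle
from h import *
p,z,c,s=pickle.load(open("w1.pkl","rb"))
q=lambda x,y,zz=.09: at_z(c,224.5+(x+.5)/6,139.5+(y+.5)/6,zz,s)
V=np.array([q(*v) for v in [(188,108),(378,106),(515,235),(520,415),(388,548),(202,552),(62,430),(55,245)]])
C=V.mean(0); print(C, np.linalg.norm(V-C,axis=1)*1000)
a=np.arctan2(V[:,1]-C[1],V[:,0]-C[0]); print(np.degrees(a)%45, )
b=q(288,335);m=q(430,203);k=q(352,262); print(b,m,k)
for o in (C,b):
  for x in (m,k): print(np.linalg.norm(x-o), np.degrees(np.arctan2(x[1]-o[1],x[0]-o[0])))
ms=q(403,228);me=q(455,180);print(np.degrees(np.arctan2(me[1]-ms[1],me[0]-ms[0])))
# depth check
for (x,y) in [(150,480),(420,330),(230,180)]:
  u,v=224.5+x/6,139.5+y/6; print(depthpt(c,u,v,z[int(round(v)),int(round(u))],s))
```

```text
[ 0.48200873 -0.20295974  0.09      ] [37.04286041 36.37220563 36.15737378 37.08765788 37.64495112 37.1467642
 37.01558305 36.9251839 ]
[41.61275572 43.09087019 42.68650391 42.93603855 42.56420523 42.89591313
 42.00446815 41.28461819]
[ 0.48184876 -0.20294277  0.09      ] [ 0.50721846 -0.2161124   0.09      ] [ 0.49534388 -0.20826385  0.09      ]
0.028434537309853618 -27.552362050642877
0.0143512992694847 -21.690361212479086
0.028584277171532897 -27.434209149494105
0.014506280662583443 -21.519141110092235
-27.641550859505656
[ 0.45317891 -0.19050823  0.0885819 ]
[ 0.48835915 -0.221405    0.08886943]
[ 0.5016095  -0.18729329  0.09018832]
```

Request:
{"op": "jog_arm", "data": {"deltas": [[1,[2.4,-4.4,-0.2],[0,0,0]],[1,[2.4,-4.4,-0.2],[0,0,0]],[1,[2.4,-4.4,-0.2],[0,0,0]],[1,[2.4,-4.4,-0.2],[0,0,0]],[1,[2.4,-4.4,-0.2],[0,0,0]],[1,[2.4,-4.4,-0.2],[0,0,0]],[1,[2.4,-4.4,-0.2],[0,0,0]],[1,[2.4,-4.2,-0.2],[0,0,0]],[1,[0,0,0],[0,0,0]]]}}

```text
time_s: 2.58
eef_pos: [0.5684, 0.1947, 0.2192]
eef_rot: [0.99, 0.14, -0.004, 0.003]
ft_force: [0.6, 0.0, 0.5]
grip_width: 0.0878
```

Run:
```python
import pickle,cv2
from h import *
from rig import env
s=env.state(); p,z=env.grab_frame("wrist"); c=env.camera_info("wrist")
pickle.dump((p,z,c,s),open("w2.pkl","wb"))
cv2.imwrite("pics/w2.png",cv2.resize(p[:,:,::-1],None,fx=1.5,fy=1.5,interpolation=cv2.INTER_CUBIC))
q=proj(c,[.562,.201,.129],s);print(q, s['joint_pos'],s['eef_pos'])
u,v=int(q[0])-50,int(q[1])-50
print(u,v)
cv2.imwrite("pics/w2c.png",cv2.resize(p[v:v+100,u:u+100,::-1],None,fx=6,fy=6,interpolation=cv2.INTER_CUBIC))
```

```text
[245.54769986 196.10234265] [-0.08761532  0.4056988  -0.44096569  1.61405722  0.18654418  1.17272233
 -1.86035822] [0.56844648 0.1946914  0.21920521]
195 146
```

View pics/w2.png

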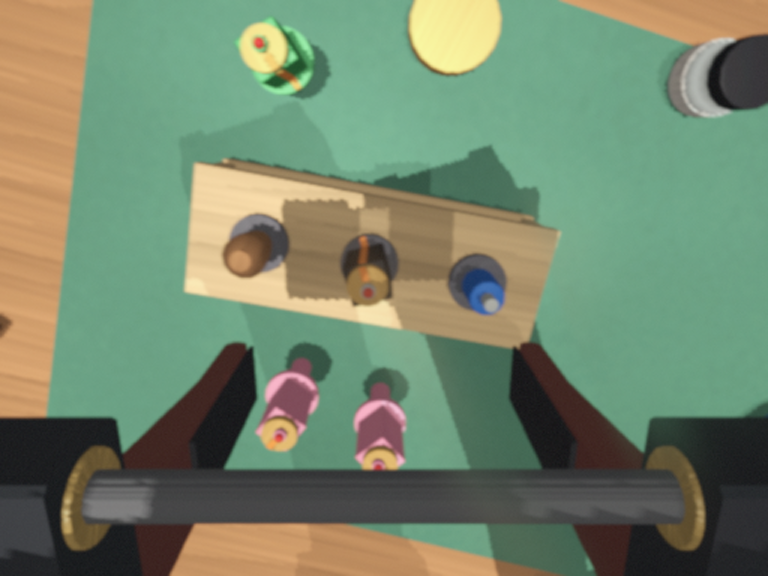

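View pics/w2c.png

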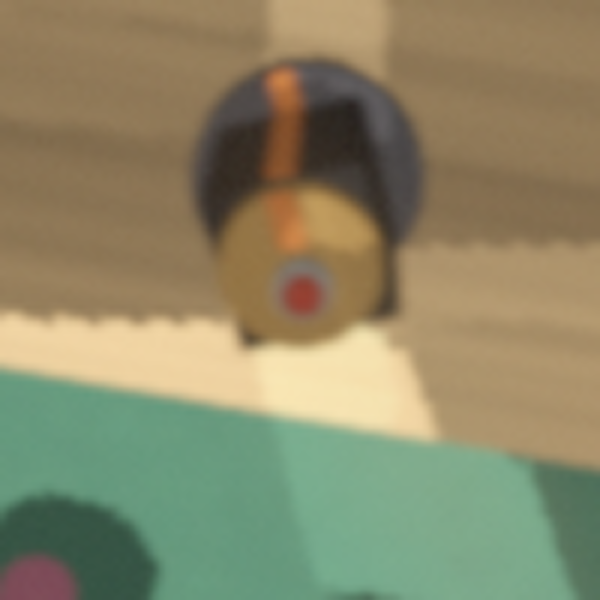

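Run:
```python
import pickle
from h import *
from scipy.optimize import least_squares
p,z,c,s=pickle.load(open("w2.pkl","rb"))
obs=[((360,98),(12,-12,.071)),((222,128),(12,12,.071)),((395,314),(-12,-12,.115)),((243,345),(-12,12,.115)),((302,295),(0,0,.129)),((288,108),(12,0,.071)),((282,75),(18,0,.071)),((283,178),(12,0,.115))]
def pr(P):
    x,y,a=P;o=[]
    for uv,(lx,ly,zz) in obs:
        X=[x+(lx*np.cos(a)-ly*np.sin(a))/1e3,y+(lx*np.sin(a)+ly*np.cos(a))/1e3,zz]
        o.append((proj(c,X,s)-[194.5,145.5])*6-.5)
    return np.array(o)
t=np.array([o[0] for o in obs])
r=least_squares(lambda P:(pr(P)-t).ravel()/6,[.562,.2,.4],loss='soft_l1')
print(r.x,np.degrees(r.x[2]));print(((pr(r.x)-t)/6).round(1))
# rack: top face corners in 1.5x img
q=[at_z(c,u/1.5,v/1.5,.065,s) for u,v in [(195,163),(560,232),(518,349),(186,292)]]
print(np.array(q).round(4), np.mean(q,0)); q=np.array(q)
for i in range(4): d=q[i]-q[i-1];print(np.linalg.norm(d),np.degrees(np.arctan2(d[1],d[0])))
print(plan(s,[r.x[0],r.x[1],.2],r.x[2]))
```

```text
[0.56379734 0.20239534 0.51253419] 29.36604618140185
[[ 0.6 -0.8]
 [-0.7 -0.2]
 [ 1.4  0.8]
 [-0.5  1.7]
 [-0.4 -1.1]
 [ 0.4  0.3]
 [-0.1 -0.2]
 [-0.2  0. ]]
[[0.5942 0.3232 0.065 ]
 [0.6169 0.0891 0.065 ]
 [0.5322 0.0862 0.065 ]
 [0.5095 0.3141 0.065 ]] [0.56319841 0.20315065 0.065     ]
0.08520584956855949 6.086934753129978
0.23516348204966048 -84.47152141556009
0.0847502336652921 -178.04528969250592
0.2290510457191246 95.68266170094009
(array([-0.22, -0.88,  1.92]), array([ 0.0035,  0.009 , -0.2307]), np.float64(0.2818365371914476))
```

Request:
{"op": "jog_arm", "data": {"deltas": [[0.55,[-0.1,-0.4,1.0],[0.002,0.004,-0.115]],[0.55,[-0.1,-0.4,1.0],[0.002,0.004,-0.115]],[0.55,[0,0,1.0],[0,0,0]],[0.55,[0,0,1.0],[0,0,0]],[0.55,[0,0,0.5],[0,0,0]],[0.55,[0,0,0],[0,0,0]]]}}

```text
time_s: 3.38
eef_pos: [0.5658, 0.1858, 0.1713]
eef_rot: [0.969, 0.246, -0.002, 0.004]
ft_force: [0.4, -0.5, 0.7]
grip_width: 0.0483
```

Run:
```python
import pickle,cv2
from h import *
from rig import env
s=env.state(); p,z=env.grab_frame("wrist"); c=env.camera_info("wrist")
pickle.dump((p,z,c,s),open("w3.pkl","wb"))
P=[.5637,.2025,.095]
q=proj(c,P,s);print(q, s['joint_pos'],s['eef_pos'],s['grip_width'])
u,v=200,140
cv2.imwrite("pics/w3c.png",cv2.resize(p[v:v+160,u:u+110,::-1],None,fx=5,fy=3.75,interpolation=cv2.INTER_CUBIC) if 0 else cv2.resize(p[v:v+130,u:u+120,::-1],None,fx=4.5,fy=4.5,interpolation=cv2.INTER_CUBIC))
print(plan(s,[.5637,.2025,.082],.5125))
```

```text
[234.36677477 188.90753709] [-0.05291107  0.44277214 -0.47365038  1.68655928  0.23214316  1.07294942
 -1.67483007] [0.56575416 0.18579078 0.17128284] 0.04834776832286176
(array([ 0.67, -1.63,  8.91]), array([ 0.0067,  0.0057, -0.0163]), np.float64(0.4961379789271975))
```

View pics/w3c.png

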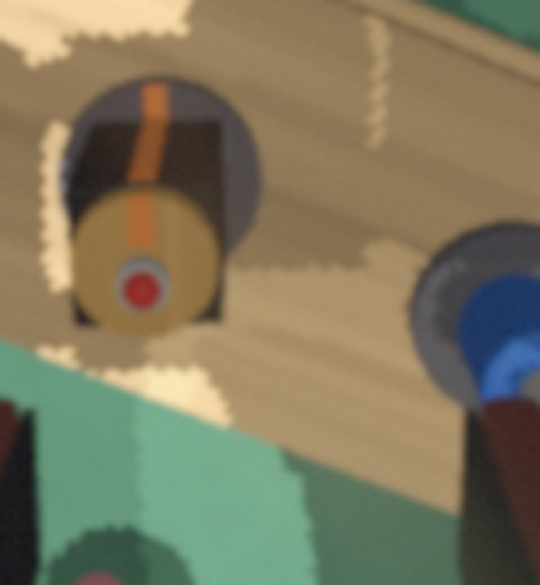

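```bash
cat > fit.py <<'E'
from h import *
from scipy.optimize import least_squares
def fit(c,s,obs,sc,u0,v0,x0):
    def pr(P):
        x,y,a=P;o=[]
        for uv,(lx,ly,zz) in obs:
            X=[x+(lx*np.cos(a)-ly*np.sin(a))/1e3,y+(lx*np.sin(a)+ly*np.cos(a))/1e3,zz]
            o.append((proj(c,X,s)-[u0-.5,v0-.5])*sc-.5)
        return np.array(o)
    t=np.array([o[0] for o in obs])
    r=least_squares(lambda P:(pr(P)-t).ravel()/sc,x0,loss='soft_l1')
    print(r.x,np.degrees(r.x[2]));print(((pr(r.x)-t)/sc).round(1).tolist()); return r.x
E
python3 - <<'E'
import pickle
from fit import *
p,z,c,s=pickle.load(open("w3.pkl","rb"))
obs=[((220,122),(12,-12,.071)),((97,124),(12,12,.071)),((222,320),(-12,-12,.115)),((75,325),(-12,12,.115)),((142,288),(0,0,.129)),((155,85),(19,0,.071)),((153,122),(12,0,.071)),((144,182),(12,0,.115))]
r=fit(c,s,obs,4.5,200,140,[.563,.202,.51])
print(plan(s,[r[0],r[1],.15],r[2]))
E
```

```text
[0.56348969 0.20310551 0.51972166] 29.777857743130685
[[0.6, -0.6], [-1.3, -0.4], [0.5, 1.6], [-0.3, 1.3], [-0.3, -0.4], [0.1, -0.5], [0.9, -0.3], [-0.3, 0.3]]
(array([ 0.64, -1.64,  2.11]), array([ 0.0067,  0.0058, -0.0236]), np.float64(0.4961379789271975))
```

Request:
{"op": "jog_arm", "data": {"deltas": [[0.55,[0.3,-0.8,0],[0.003,0.003,-0.01]],[0.55,[0.3,-0.8,0],[0.003,0.003,-0.01]],[0.55,[0,0,0],[0,0,0]]]}}

```text
time_s: 3.8
eef_pos: [0.5635, 0.2053, 0.1723]
eef_rot: [0.967, 0.256, 0.001, -0.0]
ft_force: [0.7, -0.5, -0.1]
grip_width: 0.0484
```

```bash
cat > pl.py <<'E'
import sys
from h import *
from rig import env
s=env.state();a=[float(x) for x in sys.argv[1:]]
np.set_printoptions(suppress=True)
print(s['eef_pos'].round(4),s['grip_width'],s['ft_force'].round(1),s['wrist_torque'].round(2),*plan(s,a[:3],a[3]))
E
python3 pl.py .5636 .2029 .082 .517
```

```text
[0.5635 0.2053 0.1723] 0.048394059626945 [ 0.7 -0.5 -0.1] [-0.    0.   -0.01] [-0.13  0.21  9.03] [ 0.0001 -0.0027  0.0017] 0.5186505007194062
```

Request:
{"op": "jog_arm", "data": {"deltas": [[0.55,[-0.1,0.2,1.5],[0,-0.003,0]],[0.55,[0,0,2.0],[0,0,0]],[0.55,[0,0,2.0],[0,0,0]],[0.55,[0,0,2.0],[0,0,0]],[0.55,[0,0,1.0],[0,0,0]],[0.55,[0,0,0],[0,0,0]]]}}

```text
time_s: 4.55
eef_pos: [0.5628, 0.201, 0.0808]
eef_rot: [0.967, 0.256, -0.002, 0.001]
ft_force: [0.2, -0.1, -0.1]
grip_width: 0.048
```

```bash
python3 pl.py .5636 .2029 .083 .517
```

```text
[0.5628 0.201  0.0808] 0.04803618442483044 [ 0.2 -0.1 -0.1] [-0.02 -0.01  0.04] [ 0.16 -0.13 -0.22] [0.0007 0.0035 0.0007] 0.5177400411080333
```

Request:
{"op": "jog_arm", "data": {"deltas": [[0.55,[0.15,-0.15,-0.25],[0.001,0.003,0]],[0.55,[0,0,0],[0,0,0]],[0,[0,0,0],[0,0,0]],[0,[0,0,0],[0,0,0]],[0,[0,0,0],[0,0,0]],[0,[0,0,0],[0,0,0]],[0,[0,0,0],[0,0,0]]], "squeeze": 50}}

```text
time_s: 5.42
eef_pos: [0.5648, 0.2036, 0.0857]
eef_rot: [0.967, 0.256, 0.002, -0.0]
ft_force: [0.6, 0.2, 0.1]
grip_width: 0.0236
```

```bash
python3 pl.py .5636 .2029 .083 .517
```

```text
[0.5648 0.2036 0.0857] 0.023624443384461524 [0.6 0.2 0.1] [ 0.05 -0.03  0.01] [-0.14  0.    0.27] [ 0.0004 -0.0033  0.0005] 0.5174578307938468
```

Request:
{"op": "jog_arm", "data": {"deltas": [[0,[0,0,-1.0],[0,0.002,0]],[0,[0,0,-2.0],[0,0,0]],[0,[0,0,-2.0],[0,0,0]],[0,[0,0,-2.0],[0,0,0]],[0,[0,0,-2.0],[0,0,0]],[0,[0,0,-2.0],[0,0,0]],[0,[0,0,-1.0],[0,0,0]],[0,[0,0,0],[0,0,0]]]}}

```text
time_s: 6.42
eef_pos: [0.5618, 0.2024, 0.2101]
eef_rot: [0.967, 0.256, 0.0, -0.0]
ft_force: [0.7, 0.3, -2.7]
grip_width: 0.0235
```

```bash
python3 pl.py .482 -.203 .205 -.459
python3 - <<'E'
import pickle,cv2
from h import *
from rig import env
s=env.state(); p,z=env.grab_frame("wrist"); c=env.camera_info("wrist")
pickle.dump((p,z,c,s),open("w4.pkl","wb"))
cv2.imwrite("pics/w4.png",cv2.resize(p[:,:,::-1],None,fx=1.5,fy=1.5,interpolation=cv2.INTER_CUBIC))
E
```

```text
[0.5618 0.2024 0.2101] 0.023460242297225667 [ 0.7  0.3 -2.7] [-0.04 -0.    0.07] [-27.02  31.26   0.48] [-0.0006 -0.0003  0.9772] 0.5182289013884482
```

View pics/w4.png

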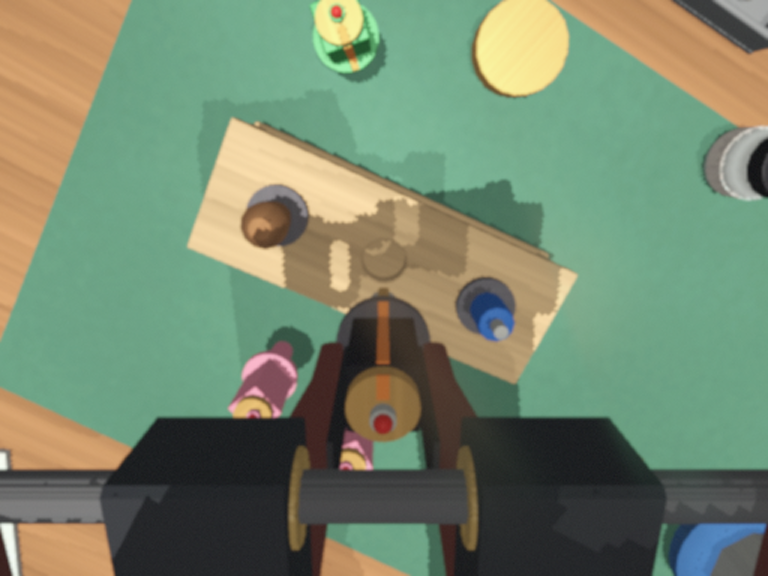

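Run:
```python
import pickle,cv2
from h import *
p,z,c,s=pickle.load(open("w4.pkl","rb"))
cv2.imwrite("pics/w4c.png",cv2.resize(p[180:310,205:305,::-1],None,fx=4.5,fy=4.5,interpolation=cv2.INTER_CUBIC))
```

```text
(no output)
```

View pics/w4c.png

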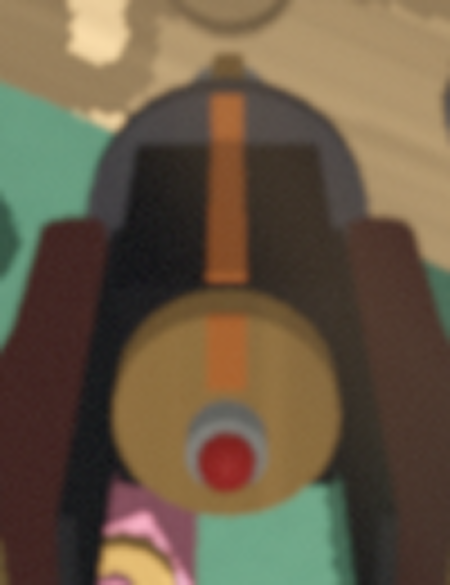

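Run:
```python
import pickle
from h import *
from scipy.optimize import least_squares
p,z,c,s=pickle.load(open("w4.pkl","rb"))
M=np.linalg.inv(c['mount'])
obs=[((227,460),(0,0,36)),((137,145),(12,-12,-22)),((318,145),(12,12,-22)),((228,82),(19,0,-22)),((227,282),(12,0,22)),((228,93),(18.5,0,-22)),]
# holder in tool: pos (x,y,zc), tool z down
def pr(P):
    x,y,zc,a,b=P;o=[]
    for uv,(lx,ly,lz) in obs:
        X=Ro.from_euler('zy',[a,b]).apply([lx,ly,-lz])/1e3+[x,y,zc]
        q=M[:3,:3]@X+M[:3,3]; o.append((q[:2]/q[2]*f(c)+[c['cx'],c['cy']]-[204.5,179.5])*4.5-.5)
    return np.array(o)
t=np.array([o[0] for o in obs])
r=least_squares(lambda P:np.r_[(pr(P)-t).ravel()/4.5, (P[2]+.0073)/.002,P[4]/.02],[0,0,-.0073,0,0],loss='soft_l1')
print(r.x);print(((pr(r.x)-t)/4.5).round(1).tolist())
```

```text
[-0.00101597 -0.00043382 -0.00742101  0.00445255 -0.00534302]
[[0.0, -0.2], [-0.4, -0.9], [0.3, -0.7], [-0.1, 1.8], [0.1, 0.4], [-0.1, 0.2]]
```

Request:
{"op": "jog_arm", "data": {"deltas": [[0,[-2,2.4,0],[0,0,0]],[0,[-3.4,4.0,0],[0,0,0]],[0,[-3.4,4.0,0],[0,0,0]],[0,[-3.4,4.0,0],[0,0,0]],[0,[-3.4,4.0,0],[0,0,0]],[0,[-3.4,4.0,0],[0,0,0]],[0,[-3.4,4.0,0],[0,0,0]],[0,[-2.0,2.4,0],[0,0,0]],[0,[0,0,0],[0,0,0.14]],[0,[0,0,0],[0,0,0.14]],[0,[0,0,0],[0,0,0.14]],[0,[0,0,0],[0,0,0.14]],[0,[0,0,0],[0,0,0.14]],[0,[0,0,0],[0,0,0.14]],[0,[0,0,0],[0,0,0.14]],[0,[0,0,0],[0,0,0]]]}}

```text
time_s: 8.48
eef_pos: [0.4804, -0.1802, 0.1929]
eef_rot: [0.97, -0.244, -0.013, 0.0]
ft_force: [-1.0, -0.5, -3.0]
grip_width: 0.0237
```

```bash
python3 pl.py .483 -.2035 .205 -.459
python3 - <<'E'
import pickle,cv2
from h import *
from rig import env
s=env.state(); p,z=env.grab_frame("wrist"); c=env.camera_info("wrist")
pickle.dump((p,z,c,s),open("w5.pkl","wb"))
print(s['joint_pos'])
cv2.imwrite("pics/w5.png",cv2.resize(p[:,:,::-1],None,fx=1.5,fy=1.5,interpolation=cv2.INTER_CUBIC))
E
```

```text
[ 0.4804 -0.1802  0.1929] 0.02368735950257342 [-1.  -0.5 -3. ] [0.09 0.03 0.01] [ 1.3   1.94 -1.23] [ 0.0062  0.0255 -0.0332] -0.4923202234074709
[ 0.42286219  0.26357125 -0.19119326  1.85302907  0.05688632  1.0565887
 -1.85421741]
```

View pics/w5.png

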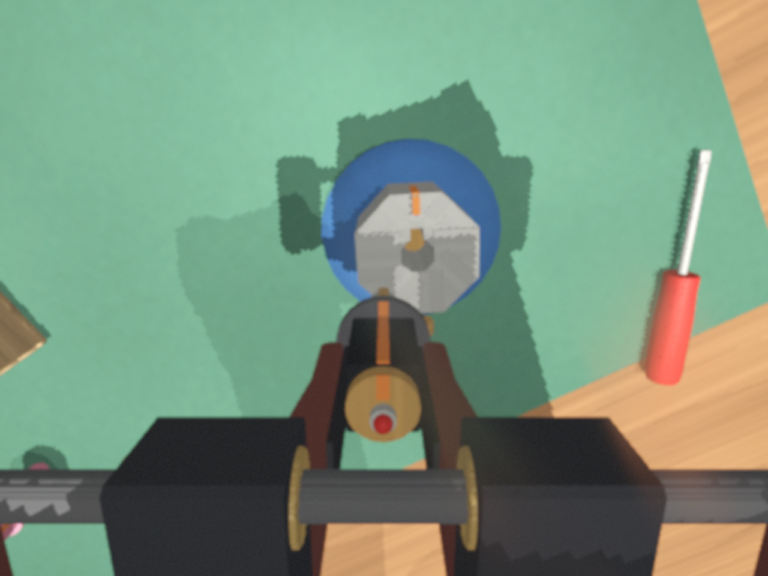

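Run:
```python
import pickle,cv2
p,z,c,s=pickle.load(open("w5.pkl","rb"))
cv2.imwrite("pics/w5c.png",cv2.resize(p[115:215,228:328,::-1],None,fx=6,fy=6,interpolation=cv2.INTER_CUBIC))
```

```text
(no output)
```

View pics/w5c.png

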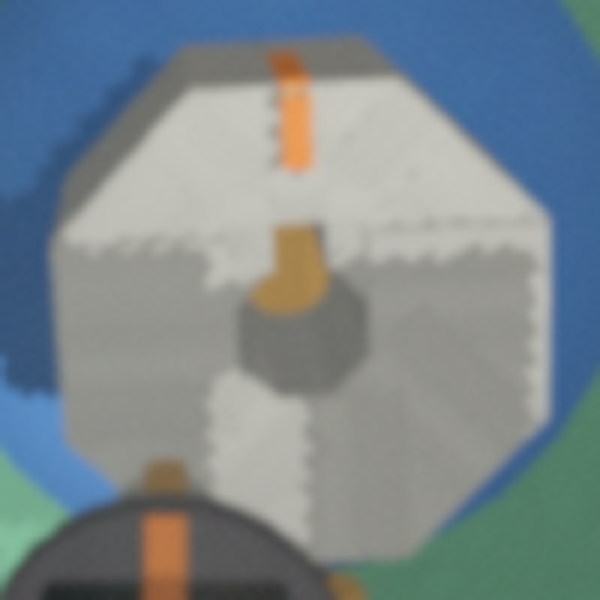

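Run:
```python
import pickle
from fit import *
p,z,c,s=pickle.load(open("w5.pkl","rb"))
R=34/np.cos(np.pi/8)
vs=[(190,90),(398,78),(550,215),(548,418),(412,556),None,(68,440),(52,240)]
obs=[]
for i,v in enumerate(vs):
    if v is None: continue
    a=np.radians(22.5-45*i); obs.append((v,(R*np.cos(a),R*np.sin(a),.09)))
obs+=[((303,335),(0,0,.09)),((297,125),(28,0,.09)),((300,226),(15,0,.09))]
r=fit(c,s,obs,6,228,115,[.482,-.203,-.46])
# mark only/ line angle
q=lambda x,y: at_z(c,227.5+(x+.5)/6,114.5+(y+.5)/6,.09,s)
for a,b in [((303,335),(297,125)),((303,335),(300,226)),((298,170),(293,85))]:
    d=q(*b)-q(*a);print(np.linalg.norm(d),np.degrees(np.arctan2(d[1],d[0])))
w=pickle.load(open("w5.pkl","rb"))[3]
Rm=Ro.from_quat(w['eef_rot']).as_matrix();print(Rm)
print(w['eef_pos']+Rm@[-.001,-.0004,.0707])
```

```text
[ 0.48204    -0.20274449 -0.43759463] -25.072325646755413
[[-0.1, -0.2], [0.5, -0.1], [0.1, 0.3], [0.3, -0.4], [-0.3, -0.0], [-0.5, 0.2], [-0.2, 0.7], [0.1, -0.7], [-0.0, 0.5], [0.0, -0.3]]
0.029003828684501864 -25.37353198161306
0.015285560901514724 -25.431691428028365
0.01140023604846914 -23.65812589695454
[[ 0.8809535  -0.47251312 -0.02553973]
 [-0.47251895 -0.88129879  0.00618713]
 [-0.02543164  0.00661743 -0.99965466]]
[ 0.47791613 -0.17897268  0.12228326]
```

```bash
python3 pl.py .4828 -.2034 .19 -.44
```

```text
[ 0.4804 -0.1802  0.1929] 0.023579425430538575 [-0.   0.9 -3. ] [ 0.1  -0.01  0.03] [1.31 1.93 0.27] [ 0.0059  0.0256 -0.0504] -0.490445376570018
```

Request:
{"op": "jog_arm", "data": {"deltas": [[0,[0.6,1.0,0],[0.003,0.013,-0.025]],[0,[0.6,0.9,0],[0.003,0.013,-0.025]],[0,[0,0,0],[0,0,0]]]}}

```text
time_s: 8.9
eef_pos: [0.4818, -0.2024, 0.1915]
eef_rot: [0.977, -0.213, -0.001, -0.0]
ft_force: [1.1, -0.4, -3.3]
grip_width: 0.0237
```

```bash
python3 pl.py .4828 -.2034 .178 -.44
```

```text
[ 0.4818 -0.2024  0.1915] 0.023671470932196778 [ 1.1 -0.4 -3.3] [ 0.03 -0.02 -0.05] [0.13 0.05 1.35] [-0.0002  0.0013  0.0114] -0.428580306451711
```

Request:
{"op": "jog_arm", "data": {"deltas": [[0,[0.1,0.05,1.2],[0,0.001,0.01]],[0,[0,0,1.0],[0,0,0]],[0,[0,0,0],[0,0,0]]]}}

```text
time_s: 9.28
eef_pos: [0.4821, -0.202, 0.1671]
eef_rot: [0.976, -0.217, -0.001, -0.001]
ft_force: [0.0, -0.1, -3.0]
grip_width: 0.0238
```

```bash
python3 pl.py .4828 -.2034 .15 -.44
```

```text
[ 0.4821 -0.202   0.1671] 0.02382433504164556 [ 0.  -0.1 -3. ] [ 0.   -0.02  0.04] [0.13 0.1  1.71] [-0.0005  0.0024  0.0031] -0.4369421422600903
```

Request:
{"op": "jog_arm", "data": {"deltas": [[0,[0.12,0.1,0.4],[0,0.002,0]],[0,[0,0,0.5],[0,0,0]],[0,[0,0,0.5],[0,0,0]],[0,[0,0,0],[0,0,0]]]}}

```text
time_s: 9.78
eef_pos: [0.4831, -0.2031, 0.1522]
eef_rot: [0.976, -0.216, -0.0, -0.0]
ft_force: [0.3, -0.6, -3.6]
grip_width: 0.0238
```

```bash
python3 pl.py .4828 -.2034 .135 -.44
```

```text
[ 0.4831 -0.2031  0.1522] 0.023762445591640605 [ 0.3 -0.6 -3.6] [ 0.06 -0.03  0.02] [-0.01  0.04  1.72] [-0.0006  0.0002  0.0039] -0.43609517443578527
```

Request:
{"op": "jog_arm", "data": {"deltas": [[0,[0,0.03,0.4],[0,0,0.003]],[0,[0,0,0.4],[0,0,0]],[0,[0,0,0.4],[0,0,0]],[0,[0,0,0.4],[0,0,0]],[0,[0,0,0],[0,0,0]]]}}

```text
time_s: 10.4
eef_pos: [0.483, -0.2035, 0.1352]
eef_rot: [0.976, -0.218, 0.0, -0.0]
ft_force: [0.5, 0.9, -3.4]
grip_width: 0.0238
```

```bash
python3 pl.py .4828 -.2034 .115 -.44
```

```text
[ 0.483  -0.2035  0.1352] 0.023793498579543784 [ 0.5  0.9 -3.4] [ 0.05  0.03 -0.  ] [-0.02  0.    2.02] [-0.0007 -0.      0.0005] -0.43950149096166236
```

Request:
{"op": "jog_arm", "data": {"deltas": [[0,[0,0,0.5],[0,0,0]],[0,[0,0,0.5],[0,0,0]],[0,[0,0,0.5],[0,0,0]],[0,[0,0,0.3],[0,0,0]],[0,[0,0,0.3],[0,0,0]],[0,[0,0,0],[0,0,0]]], "squeeze": 60}}

```text
time_s: 11.15
eef_pos: [0.4838, -0.2037, 0.1143]
eef_rot: [0.976, -0.218, 0.001, -0.0]
ft_force: [-2.1, 0.7, 5.4]
grip_width: 0.0234
```

```bash
python3 pl.py .4828 -.2034 .1107 -.44
```

```text
[ 0.4838 -0.2037  0.1143] 0.023403658803936002 [-2.1  0.7  5.4] [0.31 0.7  0.01] [-0.1   0.01  0.36] [-0.0006 -0.0018  0.0004] -0.4395516801596722
```

Request:
{"op": "jog_arm", "data": {"deltas": [[0,[-0.1,0,0.3],[0,-0.002,0]],[0,[0,0,0.3],[0,0,0]],[0,[0,0,0.2],[0,0,0]],[0,[0,0,0.2],[0,0,0]]]}}

```text
time_s: 11.65
eef_pos: [0.4839, -0.2037, 0.1107]
eef_rot: [0.976, -0.218, 0.002, 0.0]
ft_force: [-7.2, 2.7, 20.8]
grip_width: 0.0237
```

```bash
python3 pl.py .4828 -.2034 .1107 -.44
```

```text
[ 0.4839 -0.2037  0.1107] 0.023669277416515543 [-7.2  2.7 20.8] [ 0.84  1.97 -0.01] [-0.11  0.01 -0.  ] [ 0.0001 -0.0035  0.    ] -0.43998913528938766
```

Request:
{"op": "jog_arm", "data": {"deltas": [[0,[-0.1,0,0.2],[0,-0.003,0]],[0,[-0.1,0,0.2],[0,0,0]],[0,[-0.05,0,0.2],[0,0,0]]]}}

```text
time_s: 12.02
eef_pos: [0.4839, -0.2038, 0.1107]
eef_rot: [0.976, -0.219, 0.004, 0.001]
ft_force: [-6.6, 1.5, 20.2]
grip_width: 0.0235
```

```bash
python3 - <<'E'
import pickle,cv2
from h import *
from rig import env
d={}
for n in ["side","wrist"]:
    s=env.state(); p,z=env.grab_frame(n); c=env.camera_info(n); d[n]=(p,z,c,s)
    print(s['eef_pos'],s['ft_force'],s['wrist_torque'])
pickle.dump(d,open("d6.pkl","wb"))
p=d['wrist'][0]
cv2.imwrite("pics/w6.png",cv2.resize(p[170:310,170:340,::-1],None,fx=4,fy=4,interpolation=cv2.INTER_CUBIC))
q=proj(d['side'][2],[.482,-.203,.1]);print(q);u,v=int(q[0])-50,int(q[1])-50
cv2.imwrite("pics/s6.png",cv2.resize(d['side'][0][v:v+100,u:u+100,::-1],None,fx=6,fy=6,interpolation=cv2.INTER_CUBIC))
E
python3 pl.py .4828 -.2034 .1107 -.44
```

```text
[ 0.48388231 -0.20375374  0.11066963] [-6.57622125  1.4750133  20.15348922] [0.79305294 1.80483166 0.00665017]
[ 0.48384239 -0.20371377  0.11064843] [-5.30279752  1.74060636 18.72695219] [0.59804942 1.55946292 0.00810551]
[299.70353579 167.15652924]
[ 0.4838 -0.2038  0.1107] 0.02345134862265302 [-5.8  2.1 18.7] [0.57 1.59 0.02] [-0.11  0.01 -0.  ] [ 0.0005 -0.0074 -0.0006] -0.44064536703770396
```

View pics/w6.png

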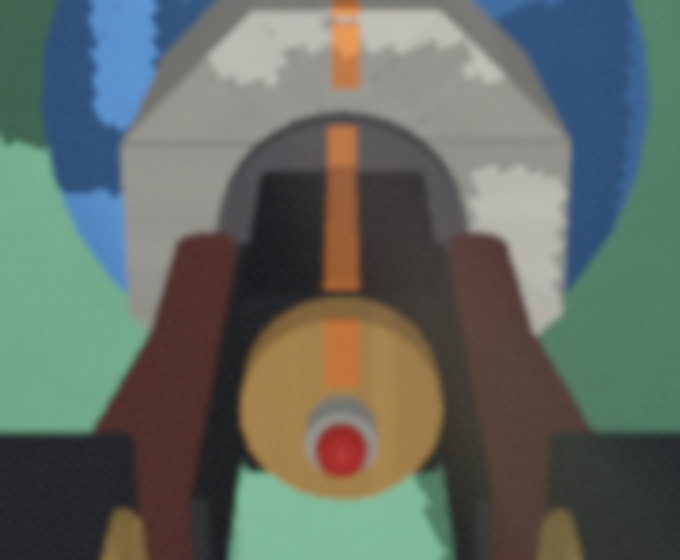

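View pics/s6.png

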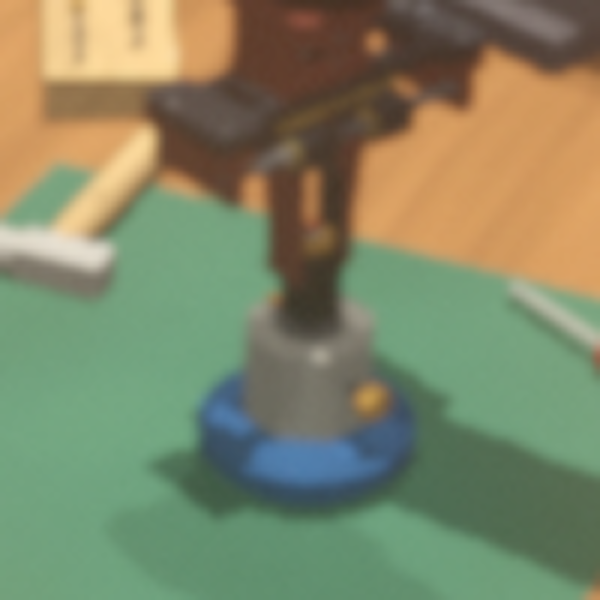

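Run:
```python
from rig import env
env.grab_frame("top")
s=env.state();print(s['time_s'],s['eef_pos'],s['ft_force'],s['grip_width'])
env.close_job()
s=env.state();print(s['time_s'],s['eef_pos'],s['ft_force'],s['grip_width'])
```

```text
12.175 [ 0.48383741 -0.20375697  0.11065478] [-5.57884113  2.37346491 18.18989414] 0.023376177613446368
the job is handed in; nothing more can be done
the job is handed in; nothing more can be done
```

I took the black-grip holder from the rack's middle hole and turned it to the keyway, which I measured at about -25°. I pushed it into the hub until the collar sat flush and handed the job in at 12.2 s, still gripping at a 60 N squeeze and pressing down. No verdict was reported.

**Last checks:**
- **Depth:** the TCP stood at z = 0.1107 m, exactly the height I had worked out for a flush collar. The upward wrist force was about 18–20 N, more than the ejector's 11 N, so the collar is bearing on the hub.
- **No slip:** in the wrist picture the stone and the collar edge were within half a pixel of where they were just after the lift.
- **Key:** the stripe on the holder lined up with the orange mark on the hub, and the key went in without any catch in the force.
- **Imperfections:** a side force of about 6 N and a moment of about 1.7 N m remained at the wrist. The TCP was about 1 mm off the planned spot, and the tool was tilted less than 0.5°.
- **Other objects:** I saw no contact with the other tools or the bench items, but I took no final measurement of where they were.

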